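# Index the rotary table and lock it

## Robot

A 6-joint arm with a two-finger parallel gripper is mounted at the origin on a cart in front of the work surface, level with it; the furniture and walls round the work are solid. World frame = base frame: x ahead of the robot, y to its left, z up, the work surface at z = 0. Lengths are in mm, angles in rad, forces in N, time in s.
With the tool pointing down it reaches from about 400 to 825 mm from the base axis. Payload 7 kg.
Tool frame: the origin (TCP) lies at the very end of the fingers, on their centre line; the grasp point (between the pads) lies 19 mm behind it; z points along the fingers, y is the line along which they close (so a half turn about z gives the same grasp; the last joint's range is limited). The gripper opens to 88 mm and grips with 3 to 60 N. Pads are 19 mm wide; open, the fingers measure 130 mm over their backs; the gripper's body (78 mm by 193 mm) begins 47 mm behind the grasp point.
Start: joints at [1.471, 0.359, 0.012, 0, -1.224, -0.288], TCP at [255.26, 624.85, 226.561] pointing down, gripper open.
Joint ranges: [-3.07, 3.07], [-1.43, 2.12], [-1.02, 1.25], [-3.03, 1.67], [-3.05, -0], [-3.03, 3.03]. Speed limits (rad/s): [2.39, 2.39, 3.01, 3.14, 3.14, 3.14].

## Interface

Orientations are given as a unit quaternion [x, y, z, w].
In Python, from plant import bot gives the robot as it stands. Calls block until the motion is done:
- bot.move_ptp(position, orientation): joint-space move of the TCP to a pose.
- bot.line_to(position, velocity=150, ori=None): straight line of the TCP; ori=None keeps the orientation; velocity is the mean speed in mm/s.
- bot.move_joints(angles): joint-space move.
- bot.move_gripper(opening, force=None): finger opening in mm; force is the grip in N (None keeps the last); returns when the fingers have stopped.
- bot.pause(seconds).
- bot.solve_ik(position, orientation): joint angles nearest the present ones, or None.
- bot.read_state(): the state.
- bot.camera(name): name is "side" or "top" or "wrist"; returns the picture (420x560x3 uint8, red, green, blue); there is no depth.
- bot.get_calibration(name): a dict with "fx", "fy", "cx", "cy" (pixels), "view" (4x4, takes a point from world to camera coordinates); the wrist camera has in their place "T_tool_cam" (4x4, takes a point from camera to tool coordinates, whose origin is the TCP and whose axes are the flange's). Camera axes: x right, y up, looking along -z (the intrinsics and any distortion apply to the point x, -y, -z); pixel columns grow to the right and rows downward; lengths in mm; the calibration is good to about 2 mm. A picture is of the moment at which its call begins: read the wrist's pose just before it. get_calibration takes no time and is no camera call.
A pose or a line that the arm cannot do raises bot.Unreachable and nothing moves.
- bot.close_job(): hands the job in; it is judged then, once.
The state is a dict: "t": time; "joint_pos": joint angles; "qvel": joint speeds; "tau": joint torques, N m; "tcp_pos": TCP position; "eef_rot": TCP orientation; "contact_force": force on the tool from outside, world axes, zero at the start; "moment": the same for the moment, N m; "width": finger opening in mm; "finger_force": force on a finger pad.
Only numpy, scipy, OpenCV 4.12 (cv2) and the standard library are available. Lean on these libraries where they do the work, as an engineer would, in place of code of your own. Each camera call takes 0.05 s, during which the arm holds its last target. There are 200 camera calls.

## Task

The small rotary table on the bench carries a ball bearing. With a fingertip, push on its spokes to turn it until the tip of its flat pointed arm stands over the upright fin of the index mark on the ring below; only then push the lock lever beside the table all the way round to its stop, leaving the pointer on the mark. Nothing needs to be picked up: leave the bearing lying in the middle of the table, and do not disturb the things around it.

Things in the scene. Friction and masses are not known exactly. Their poses are not given: they have to be found in the camera images.
- wheel_axis (a point): Point on the vertical axis of the rotary table, 55 mm above the bench (centre line of the spokes). A steel disc 120 mm across, top at 64 mm, turns either way (friction 0.15 N m) and stays where left. Four spokes 90 degrees apart are clear of the drum from 75 to 88 mm from the axis: three round 12 mm rods with 20 mm black balls, and one flat pointed bar (the pointer). There, below them, nothing is higher than 38 mm.
- table_base: Grey cast base of the rotary table, fixed to the bench: foot 176 mm across and 12 mm high, drum 144 mm across, ear with the lock lever on its left. Origin on the table's axis at bench height; z up, x away from the robot (yawed up to 0.25 rad), y left.
- pointer_tip (a point): The point of the flat pointed arm, 107 mm from the axis, 55 mm above the bench. The arm is a steel bar 14 mm wide, 14 mm high (48 to 62 mm above the bench), running from the disc straight out to its point.
- index_mark (a point): Top of the index mark: a radial upright fin, 4 mm wide and 20 mm long, on a low flat tab of the fixed ring round the drum; 107 mm from the wheel axis, 38 mm above the bench, so 10 mm under the arm's underside. It is on the robot's side of the table. The pointer tip is to stand vertically above this point.
- table_wheel (a joint): Turning angle of the disc with its spokes, rad, counter-clockwise from above positive; free for a full turn each way from 0 (at 0 the pointer looks along the base's -x).
- lever_pivot (a point): Point on the vertical pivot axis of the lock lever, 140 mm from the wheel axis on the base's left (+y) side, 55 mm above the bench (boss 44 mm across).
- lever_tip (a point): Centre of the 20 mm black ball at the end of the lock lever, 84 mm from its pivot, 55 mm above the bench. The lever is a 12 mm round steel rod, free from 22 mm from the pivot to the ball, its centre line 52 to 55 mm up. Beside and under it nothing is higher than 12 mm, except the boss and the thin stop pin where it ends.
- lock_lever (a joint): Lock lever angle, rad: 0 = locked, against its stop, the lever then points along the base's -x, towards the robot; up to 1.45 = open, pointing to the left (+y). It locks by turning counter-clockwise seen from above, needs about 0.12 N m and stays where it is left. It starts open.
- bearing: Ball bearing, 84 mm across, 16 mm high, lying loose in the middle of the disc; origin at the centre of its underside, z up. It is to stay there and turns with the disc.
- vee: Steel vee block, 57 x 56 x 34 mm, loose on the bench in front, right; origin at the centre of its underside. To be left alone.
- driver: Screwdriver, 207 mm long, 34 mm thick at most, loose at the bench's front edge; origin at the centre of its underside. To be left alone.
- tape: Roll of masking tape, 80 mm across, 24 mm high, loose behind the table, right; origin at the centre of its underside. To be left alone.
There are look-alikes about, which are no part of the job. What is shaped like the bearing but red is not meant.

How it is judged:
By the outcome, as a careful person would: the job done as asked, in the order asked, and still so for the second after the job is handed in, with the robot touching nothing.
It also fails if it takes over 53 s, if anything falls off the work surface, if the arm or the gripper's body presses on something with over 40 N, if the wrist force passes 120 N, or if a joint passes its speed limit or range.

## Working session

There is one attempt and no reset: what is moved stays moved. The work goes in short steps, each a Python script; the robot and the scene stay as the last script left them, time stands still between calls to the robot, and variables do not carry over. Pictures are saved under pics/ and viewed, at most 10 in all, crops included, and the job is handed in when it is done.

```bash
ls; mkdir -p pics; python3 - <<'E'
from plant import bot
import cv2,numpy as np
for n in("top","side"):
    im=bot.camera(n); cv2.imwrite(f"pics/{n}0.png",im[:,:,::-1]); c=bot.get_calibration(n); print(n,{k:(np.round(v,3).tolist()) for k,v in c.items()})
print({k:np.round(v,3).tolist() for k,v in bot.get_calibration("wrist").items()})
s=bot.read_state();print(s["t"],s["eef_rot"],s["width"])
E
```

```text
pics
top {'fx': 419.591, 'fy': 419.591, 'cx': 277.563, 'cy': 206.295, 'view': [[-0.06, -0.998, -0.002, 88.774], [0.974, -0.059, 0.219, -521.798], [-0.219, 0.011, 0.976, -798.852], [0.0, 0.0, 0.0, 1.0]]}
side {'fx': 437.311, 'fy': 437.311, 'cx': 274.692, 'cy': 204.746, 'view': [[-0.999, 0.033, -0.019, 521.365], [-0.035, -0.548, 0.836, -26.6], [0.017, 0.836, 0.549, -949.754], [0.0, 0.0, 0.0, 1.0]]}
{'fx': 336.044, 'fy': 336.044, 'cx': 283.665, 'cy': 212.673, 'T_tool_cam': [[0.001, 0.963, 0.271, 73.28], [1.0, -0.001, -0.0, -0.039], [0.0, 0.271, -0.963, -156.755], [0.0, 0.0, 0.0, 1.0]]}
0.1 [ 9.81250935e-01 -1.92733096e-01 -7.66727679e-05  7.41919325e-04] 87.65430657334647
```

View pics/top0.png

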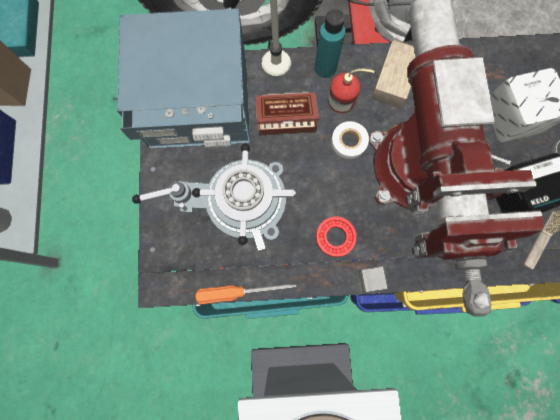

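View pics/side0.png

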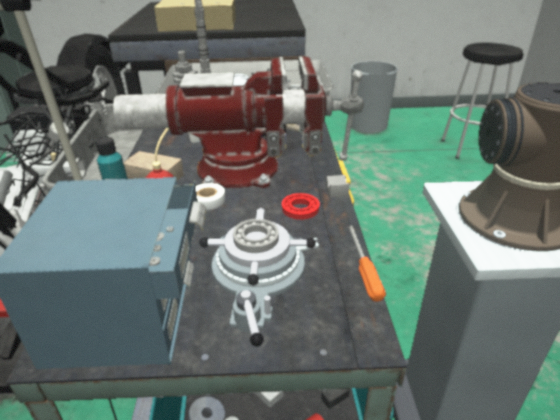

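The top view shows the wheel hub at about (243,190), with black balls at (245,148), (242,240) and (~200,192). The pointer is probably the ball-less arm at (294,193), and the index tab is near (259,238). The lever runs from its pivot at (180,190) to its ball at (137,199). The look-alikes are the red ring (336,236), which is the red bearing, and the tape (350,139). The grey bearing at (243,189) is the one on the table. Next is a close crop to check this.

```bash
cat > h.py <<'E'
from plant import bot
import cv2,numpy as np
def ray(n,u,v,z):
    c=bot.get_calibration(n); V=np.array(c["view"]); R,t=V[:3,:3],V[:3,3]
    d=R.T@np.array([(u-c["cx"])/c["fx"],-(v-c["cy"])/c["fy"],-1]); o=-R.T@t
    return o+d*(z-o[2])/d[2]
def proj(n,p):
    c=bot.get_calibration(n); q=np.array(c["view"])@np.append(p,1)
    return c["cx"]-c["fx"]*q[0]/q[2], c["cy"]+c["fy"]*q[1]/q[2]
E
python3 - <<'E'
from h import *
for (u,v,z,l) in [(245,148,55,'ballback'),(242,240,55,'ballfront'),(294,193,55,'ptr'),(259,238,38,'tab'),(137,199,55,'levball'),(180,190,55,'piv'),(243,190,72,'bearing')]: print(l,ray("top",u,v,z).round(1))
a=cv2.imread("pics/top0.png")[130:265,125:310]; b=cv2.imread("pics/side0.png")[195:350,190:330]
cv2.imwrite("pics/c1.png",cv2.resize(a,None,fx=4.2,fy=4.2,interpolation=cv2.INTER_CUBIC))
# dark blobs
for n,(x0,x1,y0,y1) in {"top":(125,310,135,250),"side":(190,330,195,350)}.items():
    g=cv2.imread(f"pics/{n}0.png").max(2); m=(g<28).astype(np.uint8)
    k,_,s,c=cv2.connectedComponentsWithStats(m)
    print(n,[(c[i].round(1).tolist(),s[i,4]) for i in range(1,k) if 15<s[i,4]<400 and x0<c[i][0]<x1 and y0<c[i][1]<y1])
E
```

```text
ballback [657.3 118.5  55. ]
ballfront [461.8 132.9  55. ]
ptr [552.9  21.7  55. ]
tab [466.3  99.2  38. ]
levball [559.7 345.3  55. ]
piv [573.5 256.7  55. ]
bearing [561.1 125.3  72. ]
top []
side []
```

View pics/c1.png

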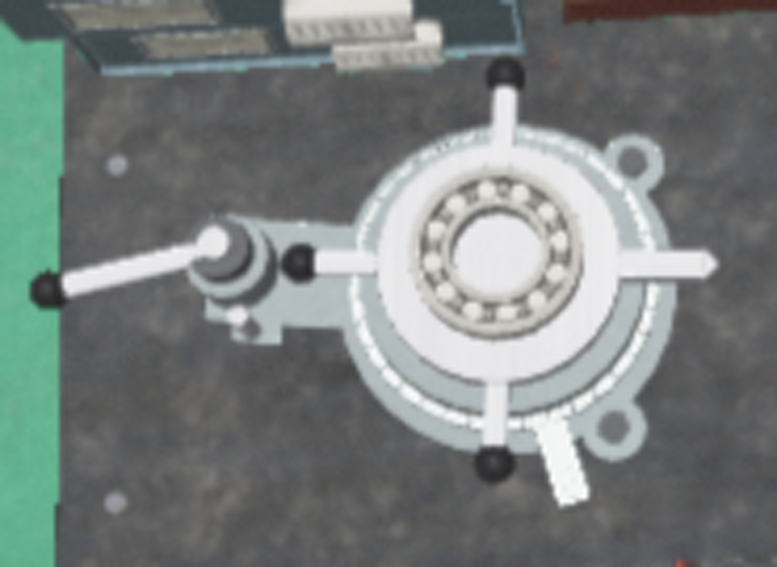

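The crop confirms the reading. The pointer is the ball-less pointed bar on the right, tip at crop (716,264). The balls are at (505,75), (299,262) and (494,463). The white index tab is at (565,460), and the lever runs from (212,242) to its ball at (48,290). Next I'll get precise numbers and a close wrist view.

```bash
cat >> h.py <<'E'
def quat(yaw): return [np.cos(yaw/2),np.sin(yaw/2),0,0]
def tofr(p,T): return T[:3,:3]@p+T[:3,3]
from scipy.spatial.transform import Rotation as Ro
def wcam():
    c=bot.get_calibration("wrist"); s=bot.read_state(); im=bot.camera("wrist")
    T=np.eye(4); T[:3,:3]=Ro.from_quat(s["eef_rot"]).as_matrix(); T[:3,3]=s["tcp_pos"]
    return im,T@np.array(c["T_tool_cam"])
def wray(T,u,v,z):
    c=bot.get_calibration("wrist"); d=T[:3,:3]@np.array([(u-c["cx"])/c["fx"],-(v-c["cy"])/c["fy"],-1]); o=T[:3,3]
    return o+d*(z-o[2])/d[2]
def wproj(T,p):
    c=bot.get_calibration("wrist"); q=T[:3,:3].T@(np.array(p)-T[:3,3])
    return c["cx"]-c["fx"]*q[0]/q[2], c["cy"]+c["fy"]*q[1]/q[2]
E
python3 - <<'E'
from h import *
f=lambda u,v,z: ray("top",125+u/4.2,130+v/4.2,z)
for l,a in dict(bb=(505,75,55),bl=(299,262,55),bf=(494,463,55),tip=(716,264,55),bearing=(499,252,80),tabout=(572,502,25),tabin=(548,425,25),lb=(48,290,55),piv=(212,242,62)).items(): print(l,f(*a).round(1))
for h in (0,60,120,180): print(h,ray("top",120,105,h).round(0),ray("top",243,107,h).round(0),ray("side",168,275,h).round(0),ray("side",195,185,h).round(0))
C=np.array([557,127]); p=[C[0]-100,C[1],210]
bot.move_gripper(0,20)
bot.move_ptp([C[0]-80,C[1],230],quat(0))
s=bot.read_state();print(s["t"],s["joint_pos"],s["width"])
im,T=wcam(); np.save("T1.npy",T); cv2.imwrite("pics/w1.png",im[:,:,::-1])
E
```

```text
bb [657.5 117.9  55. ]
bl [566.4 223.3  55. ]
bf [461.2 131.7  55. ]
tip [553.   18.6  55. ]
bearing [558.8 123.1  80. ]
tabout [443.9  96.3  25. ]
tabin [483.  106.3  25. ]
lb [559.7 346.4  55. ]
piv [577.2 264.3  62. ]
0 [801. 406.  -0.] [778. 122.  -0.] [726. 145.   0.] [ 715. -183.    0.]
60 [770. 383.  60.] [749. 118.  60.] [705. 212.  60.] [695. -81.  60.]
120 [739. 360. 120.] [719. 115. 120.] [685. 279. 120.] [676.  21. 120.]
180 [708. 338. 180.] [690. 111. 180.] [664. 346. 180.] [657. 124. 180.]
3.4917 [ 6.60152965e-01  5.47354878e-02 -3.70966459e-01  3.39664602e-05
 -1.14494530e+00  9.11112688e-01] 0.5782487878244235
```

View pics/w1.png

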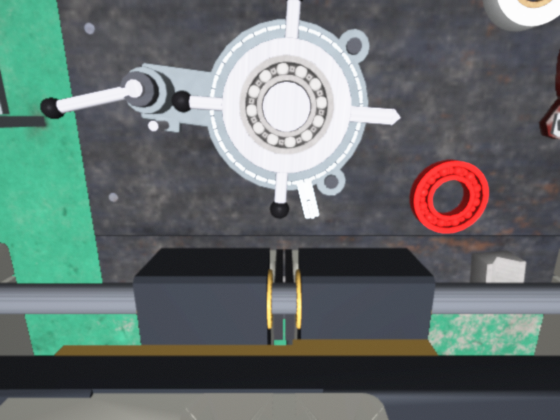

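Wrist view: wheel hub near (288,104), pointer tip (399,116), front ball (280,210), index tab about (308,198), lever ball (53,107), lever pivot (135,88). The blue box stands just behind. I'll zoom in for subpixel picks.

```bash
python3 - <<'E'
import cv2,numpy as np
im=cv2.imread("pics/w1.png")
a=cv2.resize(im[165:225,265:345],None,fx=5,fy=5,interpolation=cv2.INTER_CUBIC); b=cv2.resize(im[80:140,335:415],None,fx=5,fy=5,interpolation=cv2.INTER_CUBIC)
c=cv2.resize(im[60:140,40:200],None,fx=5,fy=5,interpolation=cv2.INTER_CUBIC)[:300]
cv2.imwrite("pics/c2.png",np.vstack([np.hstack([a,b]),c[:290]]))
E
```

```text
(no output)
```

View pics/c2.png

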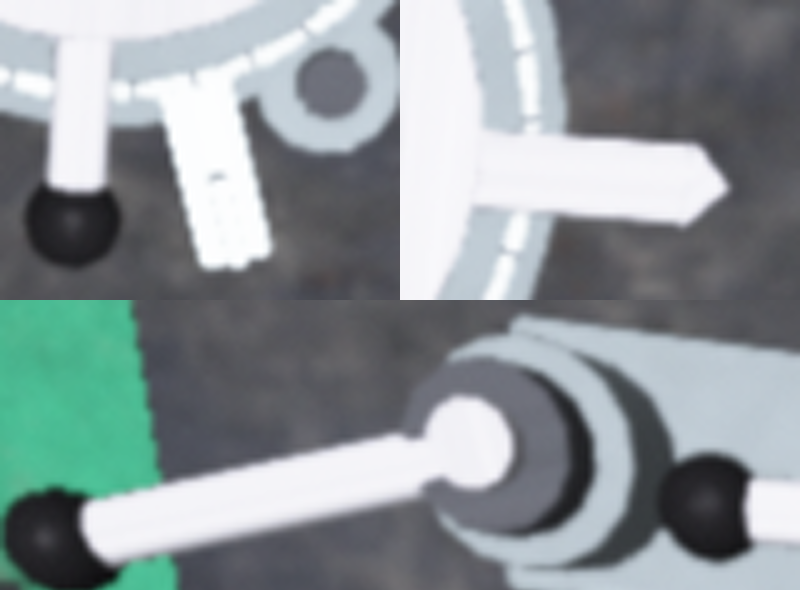

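Fin's faint outline runs from crop (216,178) to (238,262), so its mid is at about wrist pixel (310.4,209). Tip is at (400.6,117.4).

```bash
python3 - <<'E'
from h import *
T=np.load("T1.npy"); w=lambda u,v,z: wray(T,u,v,z)[:2]
tip=w(400.6,117.4,55); bl=w(181.6,101.6,55); bf=w(279.6,210,55)
fin=w(310.4,209,38); fi=w(308.2,200.6,38); fo=w(312.6,217.4,38); lb=w(51,108,55)
rb=98; A=bl+(tip-bl)*rb/(107+rb)
print("tip",tip,"bl",bl,"bf",bf,"fin",fin,fi,fo,"lb",lb,"A",A)
print(np.hypot(*(tip-bl)),np.hypot(*(bf-A)),np.hypot(*(fin-A)),np.hypot(*(fi-A)),np.hypot(*(fo-A)))
ang=lambda d: np.degrees(np.arctan2(d[1],d[0]))
print("tip",ang(tip-A),"bl",ang(bl-A),"bf",ang(bf-A),"fin",ang(fin-A),"finaxis",ang(fo-fi),"lb",ang(lb-A))
im=cv2.imread("pics/w1.png"); 
E
```

```text
tip [551.3172862   16.58383682] bl [565.17938343 223.46183934] bf [459.92258562 131.64559019] fin [456.46077534  98.73833966] [465.74212907 101.30489344] [447.04830046  96.13552722] lb [559.20315792 347.06249073] A [558.55262475 124.56406253]
207.34190523784252 98.88393526473047 105.30770949041674 95.68059915789925 115.0712646844497
tip -93.83343895168535 bl 86.1665610483146 bf 175.8932735955764 fin -165.8039487990404 finaxis -164.54239028679206 lb 89.83248106883747
```

```bash
cat >> h.py <<'E'
A=np.array([558.8,124.6]); R=84
def pose(th,off,z,r=R):
    u=np.array([np.cos(th),np.sin(th)]); t=np.array([-u[1],u[0]])
    return [*(A+r*u+off*t),z], quat(th+np.pi)
def sweep(a,b,off,z,step=8,v=60):
    fs=[]
    for d in np.linspace(a,b,int(np.ceil(abs(b-a)/step))+1)[1:]:
        p,q=pose(np.radians(d),off,z); bot.line_to(p,v,q); fs.append(np.linalg.norm(bot.read_state()["contact_force"]))
    return np.round(fs,1)
E
python3 - <<'E'
from h import *
a=np.radians(-93.8)
p,q=pose(a,42,125); bot.move_ptp(p,q); print(bot.read_state()["t"],bot.read_state()["joint_pos"])
p,q=pose(a,42,43); bot.line_to(p,120); print(bot.read_state()["contact_force"])
print(sweep(-93.8+8,-162,28,43))
s=bot.read_state();print(s["t"],s["contact_force"])
p,q=pose(np.radians(-162),40,43); bot.line_to(p,60)
p,q=pose(np.radians(-162),40,130); bot.line_to(p,150)
bot.move_ptp([A[0]-80,A[1],230],quat(0))
im,T=wcam(); np.save("T2.npy",T); cv2.imwrite("pics/w2.png",im[:,:,::-1]); print(bot.read_state()["t"])
cv2.imwrite("pics/c3.png",np.vstack([cv2.resize(im[:240,:,::-1],(800,343)),cv2.resize(im[170:230,240:400,::-1],None,fx=4,fy=4,interpolation=2)[:,:800].copy() if 0 else cv2.copyMakeBorder(cv2.resize(im[170:230,240:400,::-1],None,fx=4,fy=4,interpolation=2),0,0,0,160,0)]))
E
```

```text
5.1 [ 3.91731633e-01  3.14557776e-01 -3.00960131e-01  1.68575887e-05
 -9.55086757e-01  2.68303697e+00]
[ 0.48986422 -0.42409815  0.48790294]
[0.9 0.5 0.4 0.5 0.6 1.  0.8 1.4 0.9 1.2]
9.4583 [ 1.11644756 -0.06712369 -0.31739858]
11.1417
```

View pics/c3.png

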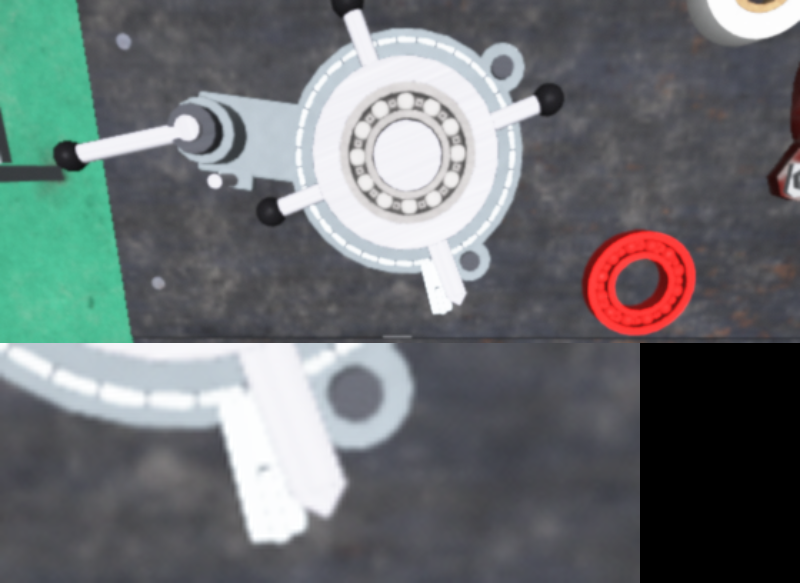

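The pointer now stands just right of the fin, tip at about (322.2,213.3). The bearing is still centred. I'll compute the angle, finish the push, and re-check with the other balls.

```bash
python3 - <<'E'
from h import *
T=np.load("T2.npy"); w=lambda u,v,z: wray(T,u,v,z)[:2]
ang=lambda d: np.degrees(np.arctan2(d[1],d[0]))
tip=w(322.2,213.3,55); 
k=.7
bL=w(271*k,211*k,55); bR=w(548*k,99*k,55); bc=w(406*k,153*k,80)
A2=(bL+bR)/2
print(tip,bL,bR,A2,"bearing",bc,np.hypot(*(bL-bR)),"tip",ang(tip-A2),ang(tip-A),"balls",ang(bL-bR)-270,"fininner",w(306,201,38))
cur=ang(tip-A); print("fin",[ang(np.array(f)-A) for f in ([456.5,98.7],[465.7,101.3],[447.0,96.1])])
E
```

```text
[457.66961161  85.30591656] [523.50122978 216.10267132] [594.54012234  33.86455806] [559.02067606 124.98361469] bearing [560.62107874 124.58576774] 195.5946169532328 tip -158.6202664787376 -158.7664260631208 balls -158.7034876007283 fininner [466.41492111 100.98204888]
fin [np.float64(-165.79256762900394), np.float64(-165.94927693179721), np.float64(-165.69877899105109)]
```

```bash
python3 - <<'E'
from h import *
r=np.radians
p,q=pose(r(-158),40,125); bot.move_ptp(p,q)
bot.line_to(pose(r(-158),40,43)[0],150)
p,q=pose(r(-165.9),23.2+8,43); bot.line_to(p,60,q)
p,q=pose(r(-165.9),23.2,43); bot.line_to(p,25,q)
bot.pause(.2); print(bot.read_state()["contact_force"])
bot.line_to(pose(r(-165.9),40,43)[0],60); bot.line_to(pose(r(-165.9),40,130)[0],150)
bot.move_ptp([A[0]-80,A[1],230],quat(0))
im,T=wcam(); np.save("T3.npy",T); cv2.imwrite("pics/w3.png",im[:,:,::-1]); print(bot.read_state()["t"])
a=cv2.resize(im[165:225,255:365,::-1],None,fx=7,fy=7,interpolation=2)
cv2.imwrite("pics/c4.png",np.vstack([a[:,:770],cv2.resize(im[55:165,180:400,::-1],None,fx=3.5,fy=3.5,interpolation=2)])[:600])
# ball centres
m=(im.max(2)<45).astype(np.uint8); m[:,:20]=0; m[235:]=0
k,_,s,c=cv2.connectedComponentsWithStats(m)
print([(c[i].round(1).tolist(),s[i,4]) for i in range(1,k) if s[i,4]>60 and c[i][0]<420])
E
```

```text
[-1.10598865  0.53729348 -0.56458138]
15.3417
[([253.3, 1.7], np.int32(70)), ([387.5, 81.9], np.int32(244)), ([47.3, 109.8], np.int32(227)), ([184.0, 137.2], np.int32(213))]
```

View pics/c4.png

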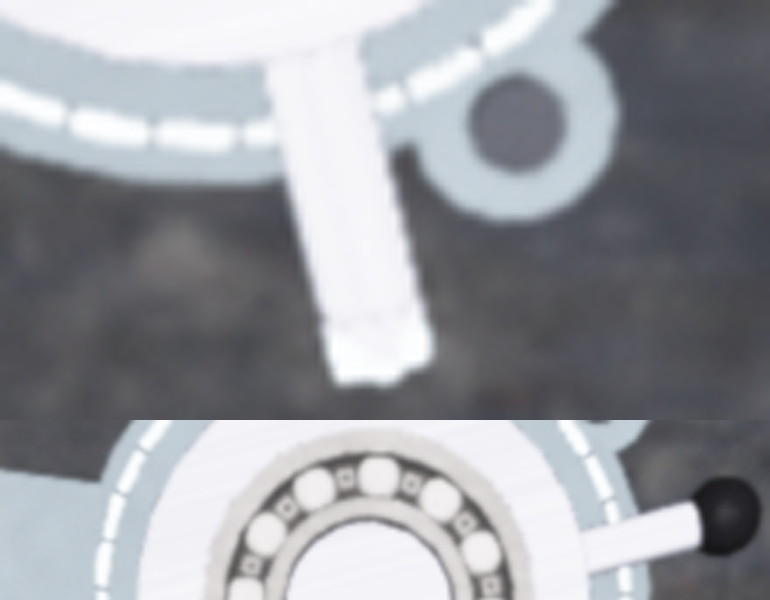

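The pointer now covers the tab and appears centred. I'll check the angle from the ball centres and locate the lever geometry.

```bash
python3 - <<'E'
from h import *
T=np.load("T3.npy"); w=lambda u,v,z: wray(T,u,v,z)[:2]
ang=lambda d: np.degrees(np.arctan2(d[1],d[0]))
bL=w(184,137.2,55);bR=w(387.5,81.9,55);print((bL+bR)/2,ang(bL-bR)-270, "lb",w(47.3,109.8,55))
T1=np.load("T1.npy");im=cv2.imread("pics/w1.png");m=(im.max(2)<45).astype(np.uint8);m[235:]=0;k,_,s,c=cv2.connectedComponentsWithStats(m)
b=[c[i] for i in range(1,k) if s[i,4]>100 and c[i][0]<420];print(b)
for q in b: print(wray(T1,*q,55)[:2])
for z in (55,60,66): print(z,wray(T1,134,88,z))
# tip / tab outer end
print("tabmid", ang(w(255+382/7,165+365/7,28)-A),"tip",ang(w(255+375/7,165+325/7,55)-A))
# IK options for the lever
P=A+140*np.array([.047,.9989])
for d,off in ((94,30),(94,16),(180,16)):
  for y in (0,180,-180):
    th=np.radians(d); u=np.array([np.cos(th),np.sin(th)]); t=np.array([-u[1],u[0]])
    p=P+52*u-off*t; j=bot.solve_ik([*p,43],quat(np.radians(d-90+y))); print(d,y,p.round(),None if j is None else np.round(j,2))
E
```

```text
[558.6453592  125.10541436] -165.2859646079786 lb [558.40046218 347.6310046 ]
[array([180.47393365, 100.94312796]), array([ 50.6559633 , 108.62844037]), array([279.11176471, 210.19411765])]
[565.76294549 224.4708597 ]
[558.63607483 347.49211381]
[459.71568934 132.14559132]
55 [577.09886228 266.69932567  55.        ]
60 [576.69740998 264.60467958  60.        ]
66 [576.21566724 262.09110426  66.        ]
tabmid -165.8073292338632 tip -165.6978468363684
94 0 [592. 318.] [ 0.78  0.51 -0.2   0.   -0.86  0.86]
94 180 [592. 318.] [ 0.78  0.51 -0.2   0.   -0.86 -2.28]
94 -180 [592. 318.] [ 0.78  0.51 -0.2   0.   -0.86 -2.28]
94 0 [578. 317.] [ 0.8   0.49 -0.23  0.   -0.84  0.84]
94 180 [578. 317.] [ 0.8   0.49 -0.23  0.   -0.84 -2.3 ]
94 -180 [578. 317.] [ 0.8   0.49 -0.23  0.   -0.84 -2.3 ]
180 0 [513. 280.] [ 0.83  0.39 -0.41  0.   -0.77  2.31]
180 180 [513. 280.] [ 0.83  0.39 -0.41  0.   -0.77 -0.83]
180 -180 [513. 280.] [ 0.83  0.39 -0.41  0.   -0.77 -0.83]
```

```bash
cat > lev.py <<'E'
from h import *
P=np.array([576.5,264.]); 
def lp(d,off,z,r=50):
    th=np.radians(d); u=np.array([np.cos(th),np.sin(th)]); t=np.array([-u[1],u[0]])
    return [*(P+r*u-off*t),z], quat(np.radians(d+90))
E
python3 - <<'E'
from lev import *
bot.move_ptp(*lp(100,34,150)); bot.line_to(lp(100,34,43)[0],120); print(bot.read_state()["t"],bot.read_state()["contact_force"])
d=100; log=[]
F0=None
while d<182:
    d+= 6 if d<160 else 1.5
    p,q=lp(d,15.5,43); bot.line_to(p,50 if d<160 else 20,q)
    f=np.linalg.norm(bot.read_state()["contact_force"]); log.append((d,round(f,1)))
    if f>12: break
print(log)
s=bot.read_state(); print(s["t"],s["contact_force"],s["tcp_pos"])
bot.line_to(lp(d,35,43)[0],80); bot.line_to(lp(d,35,150)[0],150)
bot.move_ptp([A[0]-80,A[1]+40,230],quat(0))
im,T=wcam(); np.save("T4.npy",T); cv2.imwrite("pics/w4.png",im[:,:,::-1]); print(bot.read_state()["t"])
m=(im.max(2)<45).astype(np.uint8); m[235:]=0
k,_,s,c=cv2.connectedComponentsWithStats(m)
for i in range(1,k):
    if s[i,4]>60 and c[i][0]<480: print(c[i].round(1),s[i,4],wray(T,*c[i],55)[:2])
E
```

```text
18.9917 [ 0.20169608  0.16976922 -0.75601723]
[(106, np.float64(0.5)), (112, np.float64(1.6)), (118, np.float64(3.7)), (124, np.float64(2.5)), (130, np.float64(3.1)), (136, np.float64(3.5)), (142, np.float64(2.1)), (148, np.float64(2.6)), (154, np.float64(2.3)), (160, np.float64(3.2)), (161.5, np.float64(3.2)), (163.0, np.float64(3.6)), (164.5, np.float64(2.8)), (166.0, np.float64(3.2)), (167.5, np.float64(3.0)), (169.0, np.float64(1.8)), (170.5, np.float64(3.6)), (172.0, np.float64(6.7)), (173.5, np.float64(9.8)), (175.0, np.float64(16.6))]
24.6083 [-0.67058018 16.02015505 -4.39479396] [529.02524817 287.2850215   43.27126976]
27.4833
[298.6   2.1] 91 [649.14415668 151.55749184]
[429.9  82.1] 243 [584.03514028  29.50313685]
[225.  137.8] 220 [533.62361698 221.00920601]
[174.  180.5] 198 [492.0034387  273.84561852]
```

View pics/w4.png

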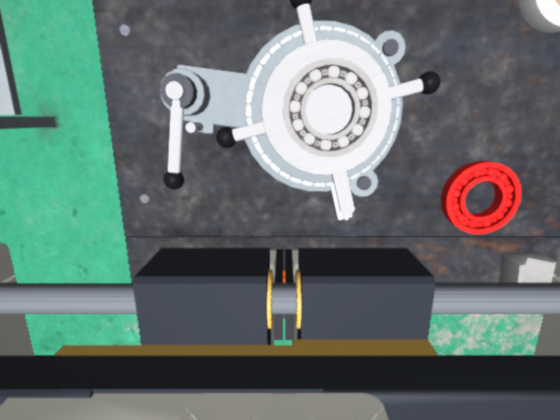

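The lever now points at the robot (ball at (174,180)). It resisted about 0.8 N m at the end, so it is against its stop. The pointer is still at −165.3° over the fin at about −165.8°, the bearing is centred, and the arm is clear of everything.

```bash
python3 -c "
from plant import bot
print(bot.close_job())"
```

```text
the job is handed in; nothing more can be done
None
```

I turned the pointer onto the index mark (within about 0.5° by camera), then pushed the lock lever round to its stop, leaving the bearing centred on the table; the job is handed in, at about 27.5 s on the robot's clock.

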